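Swap the mixed-up reagent bottles back to their own coloured stands

TASK

The four dropper bottles have been put back into the wrong stands: move them round until each stands upright in the well of the stand that matches its cap colour (yellow, blue, white, black). A well is for one bottle, so use the empty grey stand as the parking place on the way, never set a bottle down on the bench or tip one over, and leave the grey stand empty at the end.

Things in the scene. Friction and masses are not known exactly. Their poses are not given: they have to be found in the camera images.
- bottle_yellow_mid (a point): Upright round dropper bottle, white plastic squeeze bottle with a yellow cap and yellow band: 58 mm tall, body 22 mm in diameter up to about 45 mm above its foot, narrower cap above. The point is on its axis, half-way up (29 mm above its foot); z is up along the bottle. At the start it stands upright in one of the stands of another colour (which one varies).
- bottle_blue_mid (a point): Upright round dropper bottle, white plastic squeeze bottle with a blue cap and blue band: 58 mm tall, body 22 mm in diameter up to about 45 mm above its foot, narrower cap above. The point is on its axis, half-way up (29 mm above its foot); z is up along the bottle. At the start it stands upright in one of the stands of another colour (which one varies).
- bottle_white_mid (a point): Upright round dropper bottle, amber-brown bottle with a white cap and a white label with an orange-brown band: 62 mm tall, body 24 mm in diameter up to about 48 mm above its foot, narrower cap above. The point is on its axis, half-way up (31 mm above its foot); z is up along the bottle. At the start it stands upright in one of the stands of another colour (which one varies).
- bottle_black_mid (a point): Upright round dropper bottle, largest of the four: amber-brown bottle with a black cap and a purple band: 85 mm tall, body 34 mm in diameter up to about 66 mm above its foot, narrower cap above. The point is on its axis, half-way up (42.5 mm above its foot); z is up along the bottle. At the start it stands upright in one of the stands of another colour (which one varies).
- stand_yellow_floor (a point): Round yellow dish-like bottle stand, weighted (does not move): outside 65 mm across, 12 mm high, with a round well 52 mm across (at the bottom) and 6 mm deep for one bottle. The point is the centre of the well's flat floor, 6 mm above the bench; z is up. Home of the yellow-capped bottle; another bottle stands in it at the start.
- stand_blue_floor (a point): Round blue dish-like bottle stand, weighted (does not move): outside 65 mm across, 12 mm high, with a round well 52 mm across (at the bottom) and 6 mm deep for one bottle. The point is the centre of the well's flat floor, 6 mm above the bench; z is up. Home of the blue-capped bottle; another bottle stands in it at the start.
- stand_white_floor (a point): Round white dish-like bottle stand, weighted (does not move): outside 65 mm across, 12 mm high, with a round well 52 mm across (at the bottom) and 6 mm deep for one bottle. The point is the centre of the well's flat floor, 6 mm above the bench; z is up. Home of the white-capped bottle; another bottle stands in it at the start.
- stand_black_floor (a point): Round black dish-like bottle stand, weighted (does not move): outside 65 mm across, 12 mm high, with a round well 52 mm across (at the bottom) and 6 mm deep for one bottle. The point is the centre of the well's flat floor, 6 mm above the bench; z is up. Home of the black-capped bottle; another bottle stands in it at the start.
- stand_grey_floor (a point): Round grey dish-like bottle stand, weighted (does not move): outside 65 mm across, 12 mm high, with a round well 52 mm across (at the bottom) and 6 mm deep for one bottle. The point is the centre of the well's flat floor, 6 mm above the bench; z is up. The spare stand, empty at the start.
Mind the look-alikes: they are no part of the job. What is shaped like the part that bears stand_grey_floor but pink or turquoise is not meant.

How it is judged (in metres and radians):
On the way:
1. a bottle has been parked in the grey stand (((horizontal distance between bottle_yellow_mid and stand_grey_floor below 0.018 m and angle between bottle_yellow_mid's own z axis and vertical below 0.08 rad and z of bottle_yellow_mid in the frame of stand_grey_floor between 0.025 and 0.032 m and linear speed of bottle_yellow below 0.02 m/s) or (horizontal distance between bottle_blue_mid and stand_grey_floor below 0.018 m and angle between bottle_blue_mid's own z axis and vertical below 0.08 rad and z of bottle_blue_mid in the frame of stand_grey_floor between 0.025 and 0.032 m and linear speed of bottle_blue below 0.02 m/s) or (horizontal distance between bottle_white_mid and stand_grey_floor below 0.018 m and angle between bottle_white_mid's own z axis and vertical below 0.08 rad and z of bottle_white_mid in the frame of stand_grey_floor between 0.027 and 0.034 m and linear speed of bottle_white below 0.02 m/s) or (horizontal distance between bottle_black_mid and stand_grey_floor below 0.018 m and angle between bottle_black_mid's own z axis and vertical below 0.08 rad and z of bottle_black_mid in the frame of stand_grey_floor between 0.0385 and 0.0455 m and linear speed of bottle_black below 0.02 m/s))), for 0.2 s.
At the end, for the whole second after the job is handed in: Each bottle stands upright (tilt under 0.08 rad) and at rest on the floor of the well of the stand in its cap's colour (axis within 18 mm of the well's centre, which any bottle standing flat in the well meets); the grey stand is thus empty (horizontal distance between bottle_yellow_mid and stand_yellow_floor below 0.018 m and angle between each of bottle_yellow_mid, bottle_blue_mid, bottle_white_mid, bottle_black_mid's own z axis and vertical below 0.08 rad and z of bottle_yellow_mid in the frame of stand_yellow_floor between 0.025 and 0.032 m and linear speed of each of bottle_yellow, bottle_blue, bottle_white, bottle_black below 0.02 m/s and horizontal distance between bottle_blue_mid and stand_blue_floor below 0.018 m and z of bottle_blue_mid in the frame of stand_blue_floor between 0.025 and 0.032 m and horizontal distance between bottle_white_mid and stand_white_floor below 0.018 m and z of bottle_white_mid in the frame of stand_white_floor between 0.027 and 0.034 m and horizontal distance between bottle_black_mid and stand_black_floor below 0.018 m and z of bottle_black_mid in the frame of stand_black_floor between 0.0385 and 0.0455 m); the robot touches nothing.
It fails at once if a bottle is set down on the bench (its foot less than 2.5 mm above it) (height (world z) of any of bottle_yellow_mid, bottle_blue_mid below 0.0315 m or height (world z) of bottle_white_mid below 0.0335 m or height (world z) of bottle_black_mid below 0.045 m).
It fails at once if a bottle is tipped over (tilt over 0.7 rad) (angle between any of bottle_yellow_mid, bottle_blue_mid, bottle_white_mid, bottle_black_mid's own z axis and vertical above 0.7 rad).
It fails at once if two bottles share one well ((horizontal distance between bottle_yellow_mid and bottle_blue_mid below 0.045 m and height (world z) of each of bottle_yellow_mid, bottle_blue_mid below 0.039 m) or (horizontal distance between bottle_yellow_mid and bottle_white_mid below 0.045 m and height (world z) of bottle_yellow_mid below 0.039 m and height (world z) of bottle_white_mid below 0.041 m) or (horizontal distance between bottle_yellow_mid and bottle_black_mid below 0.045 m and height (world z) of bottle_yellow_mid below 0.039 m and height (world z) of bottle_black_mid below 0.0525 m) or (horizontal distance between bottle_blue_mid and bottle_white_mid below 0.045 m and height (world z) of bottle_blue_mid below 0.039 m and height (world z) of bottle_white_mid below 0.041 m) or (horizontal distance between bottle_blue_mid and bottle_black_mid below 0.045 m and height (world z) of bottle_blue_mid below 0.039 m and height (world z) of bottle_black_mid below 0.0525 m) or (horizontal distance between bottle_white_mid and bottle_black_mid below 0.045 m and height (world z) of bottle_white_mid below 0.041 m and height (world z) of bottle_black_mid below 0.0525 m)).
It also fails if it takes over 120 s, if anything falls off the work surface, if the arm or the gripper's body presses on something with over 40 N, if the wrist force passes 120 N, or if a joint passes its speed limit or range.

ROBOT

A 6-joint arm with a two-finger parallel gripper is mounted at the origin on a cart in front of the work surface, level with it; the furniture and walls round the work are solid. World frame = base frame: x ahead of the robot, y to its left, z up, the work surface at z = 0. Lengths are in m, angles in degrees, forces in N, time in s.
With the tool pointing down it reaches from about 0.3 to 0.825 m from the base axis. Payload 5.4 kg.
Tool frame: the origin (TCP) lies on the centre line of the jaws, within the pads' length; the fingertips stand 17 mm ahead of it and the grasp point (between the pads) lies 2 mm behind it; z points along the fingers, y is the direction in which the jaws open and shut (so a half turn about z gives the same grasp; the last joint's range is limited). The gripper opens to 92 mm and grips with 3 to 60 N. Pads are 20 mm wide; open, the fingers measure 128 mm over their backs; the gripper's body (75 mm by 189 mm) begins 69 mm behind the grasp point.
Start: joints at [-84.861, 9.076, 91.501, -0, 79.423, -12.038], TCP at [0.17, -0.549, 0.232] pointing down, gripper open.
Joint ranges: [-166.64, 166.64], [-54.1, 131.32], [10.49, 154.53], [-73.88, 253.88], [9.74, 151.15], [-171.62, 171.62]. Speed limits (degrees/s): [147.25, 147.25, 180, 180, 180, 180].

INTERFACE

Orientations are given as a 3x3 rotation matrix whose columns are the frame's x, y, z axes.
In Python, from plant import readout, grab_frame, calibration, job gives the robot as it stands.
- The arm moves only by the tool move_arm, never from a script. Its argument "increments" is a list of rows, each a list of 3 entries, a list of its own where there are three numbers: the shift along the tool's x, y, z in m, then the turn about the tool's z in degrees, then the opening, from 0 (shut) to 1 (fully open). A call has exactly 10 rows; each row is the pose to reach, as a shift and turn from the pose commanded when the call began, along the tool's axes at that moment; what a row does not reach only later rows make up. A row lasts 1/10 s, in which the tool goes at most 50 mm and 8.59 degrees, less where a joint would pass 70% of its speed; a pose out of reach is approached as far as the arm can. A call with a gripper value outside its range is refused whole. The fingers move at their own pace and stop on an object; "squeeze" is the grip in N (left out, the last holds). Time passes only in rows, so rows that repeat a pose let the fingers close, or fill a call up. It gives the time, the measured TCP pose, the force and the opening at its end, in the units of the state.
- readout.state(): the state, without advancing time (a new reading comes with each control period).
- grab_frame(name): name is "scene" or "top"; returns the picture (384x512x3 uint8, red, green, blue); there is no depth.
- calibration(name): a dict with "vfov" (degrees; the focal length in pixels is half the picture's height over the tangent of half this angle, whatever the lens; pixels are square), "cx", "cy" (the principal point, pixels), "extrinsics" (4x4, takes a point from world to camera coordinates). Camera axes: x right, y down, z forward; pixel columns grow to the right and rows downward; lengths in m; the calibration is good to about 2 mm. A picture is of the moment at which its call begins. calibration takes no time and is no camera call.
- job.sign_off(): hands the job in, once; it reports no verdict.
The state is a dict: "time_s": time; "qpos": joint angles; "joint_vel": joint speeds; "effort": joint torques, N m; "tool_pos": TCP position; "ee_rot": TCP orientation; "ft_force": force on the tool from outside, world axes, zero at the start; "wrist_torque": the same for the moment, N m; "opening": opening from 0.0 (shut) to 1.0 (fully open).
Only numpy, scipy, OpenCV 4.12 (cv2) and the standard library are available. Lean on these libraries where they do the work, as an engineer would, in place of code of your own. Each camera call takes 0.05 s, during which the arm holds its last target.

## Working session

There is one attempt and no reset: what is moved stays moved. The work goes in short steps, Python scripts to look and compute and a tool call to move; the robot and the scene stay as the last step left them, time stands still between calls to the robot, and variables do not carry over. Pictures are saved under pics/ and viewed, and the job is handed in when it is done.

Besides the shell and the picture viewer there is one more tool, called after "Call:" as name(argument=value, ...), one argument or row to a line, values as JSON. move_arm: Moves the arm, as the interface text tells. Its arguments: {"type":"object","properties":{"increments":{"type":"array","items":{"type":"array"}},"squeeze":{"type":"number"}},"required":["increments"]}

```bash
mkdir -p pics
python3 - <<'E'
from plant import readout, grab_frame, calibration
import cv2,numpy as np
s=readout.state()
for k,v in s.items(): print(k,np.round(v,4).tolist())
for n in("scene","top"):
    im=grab_frame(n); cv2.imwrite(f"pics/{n}0.png",cv2.cvtColor(im,cv2.COLOR_RGB2BGR))
    c=calibration(n); print(n,c["vfov"],c["cx"],c["cy"],np.round(c["extrinsics"],4).tolist(), [k for k in c])
E
```

```text
time_s 0.0
qpos [-84.861, 9.1141, 91.5707, -0.0005, 79.4211, -12.039]
joint_vel [0.0407, 0.0097, -0.0474, -0.0074, -0.0261, -0.0501]
effort [0.0001, -38.5579, -32.2101, 0.0701, 0.0379, -0.0002]
tool_pos [0.1697, -0.5488, 0.2306]
ee_rot [[0.9554, 0.2953, -0.0002], [0.2953, -0.9554, 0.0018], [0.0004, -0.0018, -1.0]]
ft_force [0.167, -0.4835, -1.4641]
wrist_torque [-0.0522, -0.0011, -0.0263]
opening 0.9981
scene 53.13032544016267 258.07013406699673 190.2004830030842 [[-0.6941, -0.7199, -0.0039, 0.3385], [-0.4393, 0.4279, -0.7899, 0.2446], [0.5703, -0.5466, -0.6132, 0.7497], [0.0, 0.0, 0.0, 1.0]] ['vfov', 'cx', 'cy', 'extrinsics']
top 48.07641240038216 256.1249306055355 187.40745431472624 [[-0.0021, -1.0, -0.0082, 0.0224], [-0.9916, 0.0031, -0.1294, 0.4913], [0.1295, 0.0079, -0.9916, 1.1292], [0.0, 0.0, 0.0, 1.0]] ['vfov', 'cx', 'cy', 'extrinsics']
```

View pics/scene0.png

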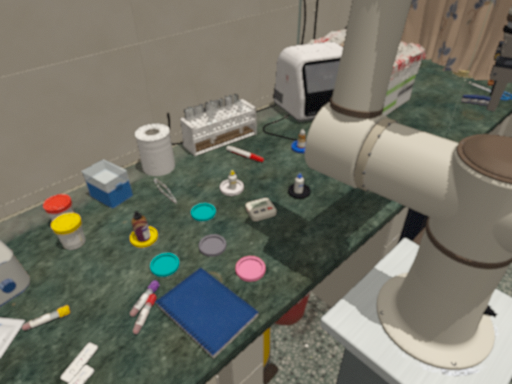

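View pics/top0.png

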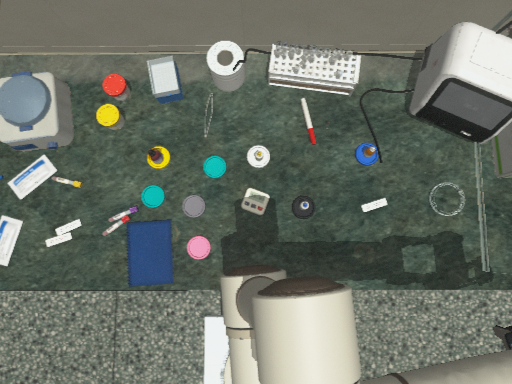

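Top view: yellow stand (158,157) holds the black-capped bottle, white stand (258,156) the yellow one, blue stand (367,154) the white one, and black stand (303,207) the blue one. The grey candidates are (193,206) grey, (214,167) and (152,196) turquoise, and (198,247) pink. Only (193,206) fits the description; I'll confirm with crops.

```bash
cat > h.py <<'E'
import numpy as np,cv2
from plant import readout, grab_frame, calibration
def cam(n):
    c=calibration(n); f=192/np.tan(np.radians(c["vfov"]/2)); return f,c["cx"],c["cy"],np.array(c["extrinsics"])
def ray(n,u,v,z):
    f,cx,cy,E=cam(n); R=E[:3,:3];t=E[:3,3]; o=-R.T@t; d=R.T@np.array([(u-cx)/f,(v-cy)/f,1]); return o+d*(z-o[2])/d[2]
def proj(n,p):
    f,cx,cy,E=cam(n); q=E[:3,:3]@np.array(p)+E[:3,3]; return np.array([cx+f*q[0]/q[2],cy+f*q[1]/q[2]])
E
python3 - <<'E'
import cv2,numpy as np
from h import *
im=cv2.imread("pics/top0.png")
C=[(158,157),(258,156),(367,154),(303,207),(193,206)]
row=[cv2.resize(im[v-20:v+20,u-20:u+20],None,fx=6.5,fy=6.5,interpolation=cv2.INTER_CUBIC) for u,v in C]
row.append(cv2.resize(im[225:265,178:218],None,fx=6.5,fy=6.5,interpolation=cv2.INTER_CUBIC))
cv2.imwrite("pics/crop0.png",np.vstack([np.hstack(row[:3]),np.hstack(row[3:])]))
im=cv2.imread("pics/scene0.png")
C=[(143,232),(231,183),(299,145),(299,187),(212,244)]
row=[cv2.resize(im[v-20:v+20,u-20:u+20],None,fx=6.5,fy=6.5,interpolation=cv2.INTER_CUBIC) for u,v in C]
row.append(row[0]*0)
cv2.imwrite("pics/crop1.png",np.vstack([np.hstack(row[:3]),np.hstack(row[3:])]))
for n,u,v in [("Y",158,157),("W",258,156),("B",367,154),("K",303,207),("G",193,206)]: print(n,ray("top",u,v,.012), proj("scene",ray("top",u,v,.012)))
E
```

```text
Y [0.57993159 0.293375   0.012     ] [142.25072114 234.75605582]
W [0.58170531 0.01584753 0.012     ] [230.41278489 185.28801471]
B [ 0.58619592 -0.28571671  0.012     ] [300.8164135  145.14680927]
K [ 0.43970037 -0.10643234  0.012     ] [298.19865862 188.89638853]
G [0.44327982 0.1938173  0.012     ] [211.09963896 243.46191101]
```

View pics/crop0.png

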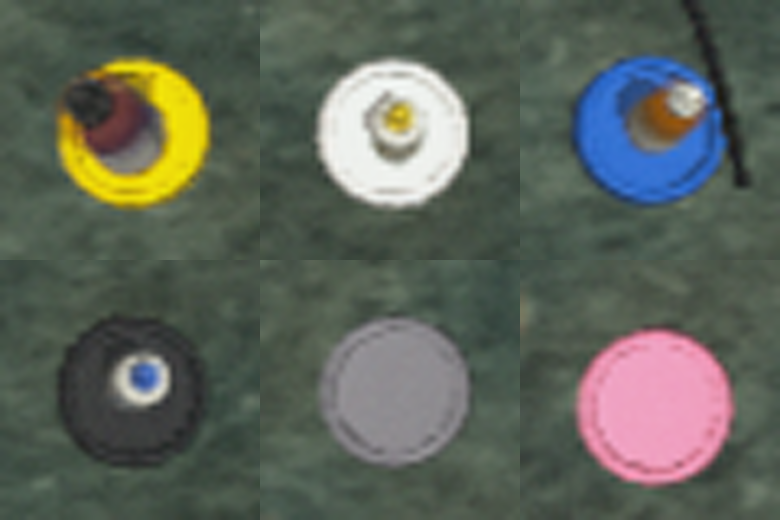

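View pics/crop1.png

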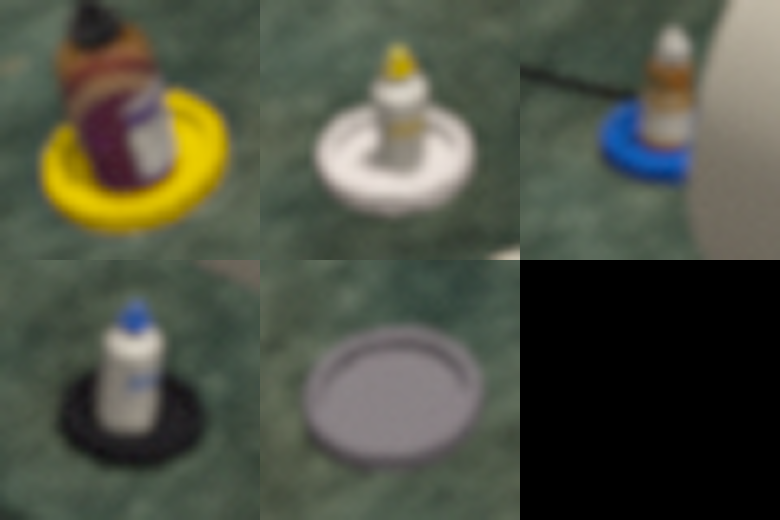

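Confirmed: the (193,206) stand is grey and empty, and the bottle/stand pairs are as named. Now I'll measure them.

Run:
```python
from h import *
T={"Y":((158,157),(134,132.5)),"W":((258,156),(133.5,133.5)),"B":((367,154),(129.5,131)),"K":((303,207),(131.5,131)),"G":((193,206),(134.5,131.5))}
P={"Y":((90,104),.091),"W":((140,117),.064),"B":((166,97),.068),"K":((145,115),.064)}
S0={"Y":(143,232),"W":(231,183),"B":(299,145),"K":(299,187)}
f=lambda c0,c:(c0[0]-20+c[0]/6.5-.5,c0[1]-20+c[1]/6.5-.5)
for k,(c0,c) in T.items():
    p=ray("top",*f(c0,c),.012); print(k,"stand",p.round(4),"scene px",(proj("scene",p)).round(1))
    if k in P:
        q=ray("top",*f(c0,P[k][0]),P[k][1]); b=q.copy(); b[2]=.006
        s=proj("scene",q)-np.array(S0[k])+20; s2=proj("scene",b)-np.array(S0[k])+20
        print("  bottle",q.round(4),"off",(q-p)[:2].round(4),"scene crop px top",((s+.5)*6.5).round(0),"foot",((s2+.5)*6.5).round(0))
```

```text
Y stand [0.5803 0.2931 0.012 ] scene px [142.3 234.6]
  bottle [0.5758 0.292  0.091 ] off [-0.0045 -0.0011] scene crop px top [95. -9.] foot [141. 167.]
W stand [0.5816 0.0157 0.012 ] scene px [230.5 185.3]
  bottle [0.5778 0.0129 0.064 ] off [-0.0038 -0.0028] scene crop px top [135.  49.] foot [141. 160.]
B stand [ 0.5872 -0.2842  0.012 ] scene px [300.3 145.2]
  bottle [ 0.5894 -0.2853  0.068 ] off [ 0.0022 -0.0011] scene crop px top [147.  32.] foot [139. 143.]
K stand [ 0.4406 -0.1057  0.012 ] scene px [297.8 188.9]
  bottle [ 0.4426 -0.106   0.064 ] off [ 0.002  -0.0003] scene crop px top [130.  42.] foot [121. 154.]
G stand [0.444  0.1933 0.012 ] scene px [211.1 243.2]
```

Call:
move_arm(
  increments=[
    [[0.036,-0.031,0.008],8.5,0.7],
    [[0.072,-0.062,0.016],17.2,0.7],
    [[0.108,-0.093,0.024],17.2,0.7],
    [[0.144,-0.124,0.032],17.2,0.7],
    [[0.18,-0.156,0.04],17.2,0.7],
    [[0.216,-0.187,0.048],17.2,0.7],
    [[0.252,-0.218,0.056],17.2,0.7],
    [[0.288,-0.25,0.064],17.2,0.7],
    [[0.324,-0.281,0.072],17.2,0.7],
    [[0.36,-0.312,0.08],17.2,0.7],
  ],
  squeeze=15,
)

```text
time_s: 1.1
tool_pos: [0.4221, -0.143, 0.1512]
ee_rot: [[1.0, -0.001, 0.0], [-0.001, -1.0, -0.0], [0.0, 0.0, -1.0]]
ft_force: [1.2, -0.9, -0.4]
opening: 0.699
```

Call:
move_arm(
  increments=[
    [[0.021,-0.0385,0],0,0.7],
    [[0.021,-0.0385,0],0,0.7],
    [[0.021,-0.0385,0.015],0,0.7],
    [[0.021,-0.0385,0.03],0,0.7],
    [[0.021,-0.0385,0.045],0,0.7],
    [[0.021,-0.0385,0.06],0,0.7],
    [[0.021,-0.0385,0.068],0,0.7],
    [[0.021,-0.0385,0.068],0,0.7],
    [[0.021,-0.0385,0.068],0,0.7],
    [[0.021,-0.0385,0.068],0,0.7],
  ],
)

```text
time_s: 2.1
tool_pos: [0.4432, -0.107, 0.0844]
ee_rot: [[1.0, -0.001, 0.001], [-0.001, -1.0, -0.001], [0.001, 0.001, -1.0]]
ft_force: [-0.2, 0.8, 0.3]
opening: 0.701
```

```bash
cat > look.py <<'E'
import sys
from h import *
s=readout.state(); print(s["time_s"],np.round(s["tool_pos"],4),round(s["opening"],3),np.round(s["ft_force"],1))
n=sys.argv[1]; c=[int(a) for a in sys.argv[3:5]]; r=int(sys.argv[5])
im=cv2.cvtColor(grab_frame(n),cv2.COLOR_RGB2BGR)
y0=max(c[1]-r,0);x0=max(c[0]-r,0)
cr=im[y0:c[1]+r,x0:c[0]+r]; k=560/(2*r)
cv2.imwrite(sys.argv[2],cv2.resize(cr,None,fx=k,fy=k,interpolation=cv2.INTER_CUBIC)); print("origin",x0,y0,"scale",k)
E
python3 look.py scene pics/a1.png 298 180 60
```

```text
2.1 [ 0.4432 -0.107   0.0844] 0.701 [-0.2  0.8  0.3]
origin 238 120 scale 4.666666666666667
```

View pics/a1.png

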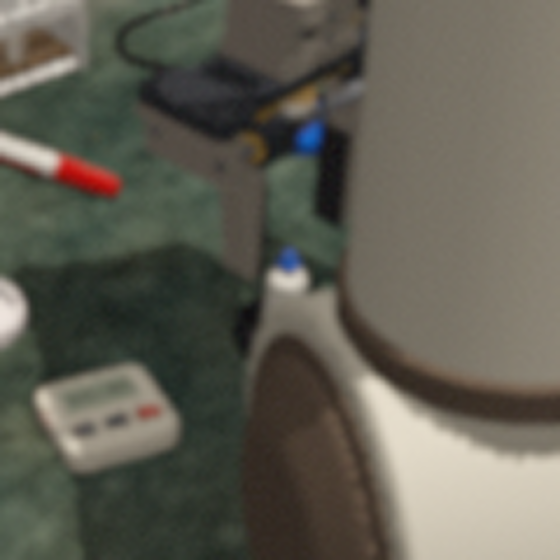

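The blue cap (crop 289,260 → px 300,176) is between the open fingers. I'll descend and grip.

Call:
move_arm(
  increments=[
    [[0,0,0.015],0,0.7],
    [[0,0,0.03],0,0.7],
    [[0,0,0.042],0,0.7],
    [[0,0,0.049],0,0.7],
    [[0,0,0.049],0,0.7],
    [[0,0,0.049],0,0.2],
    [[0,0,0.049],0,0.1],
    [[0,0,0.049],0,0.1],
    [[0,0,0.049],0,0.1],
    [[0,0,0.049],0,0.1],
  ],
  squeeze=15,
)

```text
time_s: 3.15
tool_pos: [0.4428, -0.1065, 0.0348]
ee_rot: [[1.0, -0.0, 0.0], [-0.0, -1.0, -0.0], [0.0, 0.0, -1.0]]
ft_force: [-0.4, 0.5, -0.7]
opening: 0.289
```

Call:
move_arm(
  increments=[
    [[0,0,0],0,0.1],
    [[0,0,0],0,0.1],
    [[0,0,-0.01],0,0.1],
    [[0,0,-0.03],0,0.1],
    [[0,0,-0.05],0,0.1],
    [[0,0,-0.07],0,0.1],
    [[0,0,-0.09],0,0.1],
    [[0,0,-0.1],0,0.1],
    [[0,0,-0.1],0,0.1],
    [[0,0,-0.1],0,0.1],
  ],
)

```text
time_s: 4.15
tool_pos: [0.4423, -0.1063, 0.1341]
ee_rot: [[1.0, -0.0, -0.001], [-0.0, -1.0, 0.0], [-0.001, -0.0, -1.0]]
ft_force: [0.0, -0.3, -0.5]
opening: 0.231
```

Call:
move_arm(
  increments=[
    [[0,-0.02,0],0,0.1],
    [[0,-0.06,0],0,0.1],
    [[0,-0.1,0],0,0.1],
    [[0.0015,-0.14,0],0,0.1],
    [[0.0015,-0.18,0],0,0.1],
    [[0.0015,-0.22,0],0,0.1],
    [[0.0015,-0.26,0],0,0.1],
    [[0.0015,-0.29,0],0,0.1],
    [[0.0015,-0.2995,0],0,0.1],
    [[0.0015,-0.2995,0],0,0.1],
  ],
)

```text
time_s: 5.15
tool_pos: [0.4433, 0.1935, 0.1335]
ee_rot: [[1.0, 0.002, -0.002], [0.002, -1.0, -0.001], [-0.002, 0.001, -1.0]]
ft_force: [-0.5, -0.8, -0.7]
opening: 0.231
```

```bash
python3 look.py scene pics/a2.png 212 225 60
```

```text
5.15 [0.4433 0.1935 0.1335] 0.231 [-0.5 -0.8 -0.7]
origin 152 165 scale 4.666666666666667
```

View pics/a2.png

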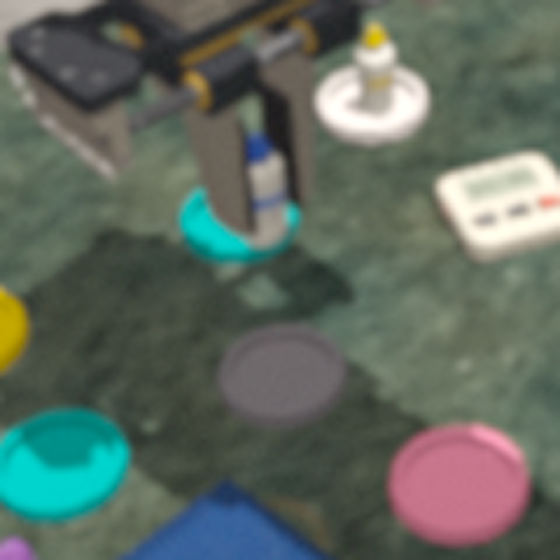

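The bottle hangs upright above the grey stand (crop 282,372). I'll lower it.

Call:
move_arm(
  increments=[
    [[0,0,0.01],0,0.1],
    [[0,0,0.03],0,0.1],
    [[0,0,0.05],0,0.1],
    [[0,0,0.07],0,0.1],
    [[0,0,0.082],0,0.1],
    [[0,0,0.09],0,0.1],
    [[0,0,0.095],0,0.1],
    [[0,0,0.098],0,0.1],
    [[0,0,0.0985],0,0.1],
    [[0,0,0.0985],0,0.1],
  ],
)

```text
time_s: 6.2
tool_pos: [0.4447, 0.1931, 0.0366]
ee_rot: [[1.0, -0.0, 0.001], [-0.0, -1.0, 0.0], [0.001, -0.0, -1.0]]
ft_force: [0.7, -0.3, -0.0]
opening: 0.233
```

Call:
move_arm(
  increments=[
    [[0,0,0],0,0.3],
    [[0,0,0],0,0.4],
    [[0,0,0],0,0.5],
    [[0,0,0],0,0.6],
    [[0,0,0],0,0.7],
    [[0,0,0],0,0.7],
    [[0,0,-0.01],0,0.7],
    [[0,0,-0.03],0,0.7],
    [[0,0,-0.06],0,0.7],
    [[0,0,-0.1],0,0.7],
  ],
)

```text
time_s: 7.2
tool_pos: [0.4429, 0.1928, 0.1364]
ee_rot: [[1.0, -0.0, -0.003], [-0.0, -1.0, -0.0], [-0.003, 0.0, -1.0]]
ft_force: [0.7, 0.1, -1.1]
opening: 0.696
```

```bash
python3 look.py scene pics/a3.png 212 225 60
```

```text
7.2 [0.4429 0.1928 0.1364] 0.696 [ 0.7  0.1 -1.1]
origin 152 165 scale 4.666666666666667
```

View pics/a3.png

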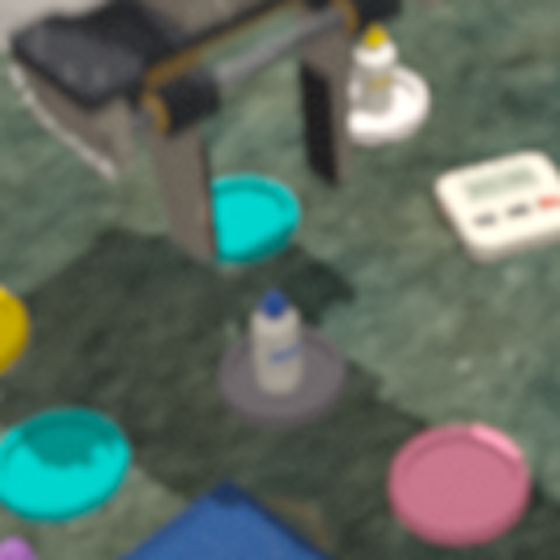

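Call:
move_arm(
  increments=[
    [[0.026,-0.019,0],0,0.8],
    [[0.055,-0.041,0],0,0.8],
    [[0.085,-0.063,0],0,0.8],
    [[0.11,-0.082,0],0,0.8],
    [[0.132,-0.0985,0],0,0.8],
    [[0.132,-0.0985,0],0,0.8],
    [[0.132,-0.0985,0],0,0.8],
    [[0.132,-0.0985,0.01],0,0.8],
    [[0.132,-0.0985,0.02],0,0.8],
    [[0.132,-0.0985,0.025],0,0.8],
  ],
)

```text
time_s: 8.25
tool_pos: [0.5748, 0.2908, 0.1092]
ee_rot: [[1.0, -0.001, -0.003], [-0.001, -1.0, -0.001], [-0.003, 0.001, -1.0]]
ft_force: [0.1, 0.2, -0.8]
opening: 0.797
```

```bash
python3 look.py scene pics/a4.png 145 210 60
```

```text
8.25 [0.5748 0.2908 0.1092] 0.797 [ 0.1  0.2 -0.8]
origin 85 150 scale 4.666666666666667
```

View pics/a4.png

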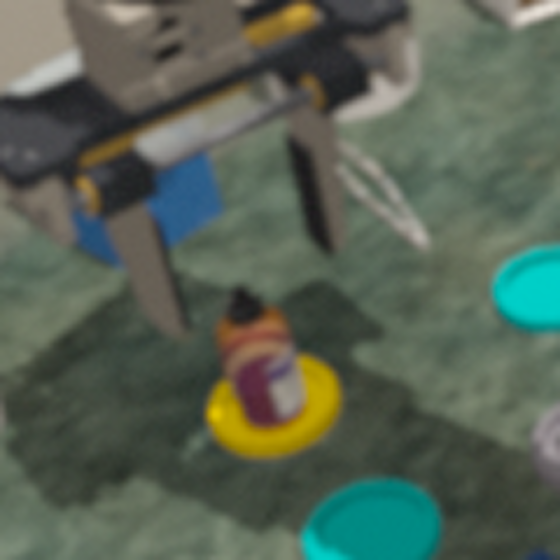

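```bash
python3 - <<'E'
from h import *
print(proj("scene",[.5758,.292,.091]), proj("scene",[.5748,.2908,.092]), ray("scene",137.5,212.5,.091), ray("scene",85+258/4.667,150+292/4.667,.092))
E
python3 look.py top pics/a4t.png 158 157 40
```

```text
[137.11012374 210.10981192] [137.72826535 209.73713177] [0.56791193 0.2955749  0.091     ] [0.562226   0.29169608 0.092     ]
8.3 [0.5745 0.2907 0.1087] 0.8 [ 0.3  0.6 -0.6]
origin 118 117 scale 7.0
```

View pics/a4t.png

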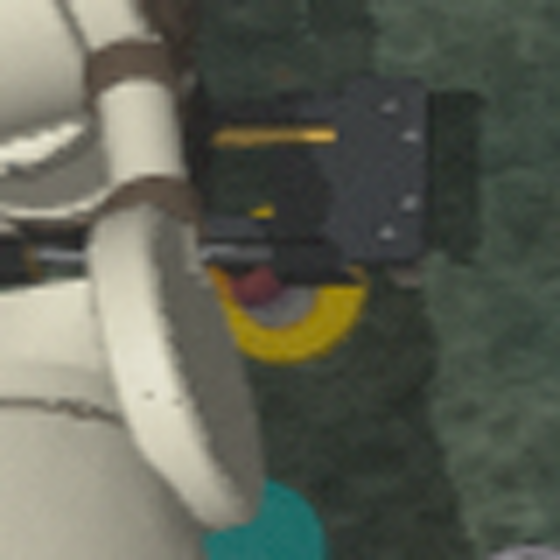

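The measurements agree within about 3 mm. Descend and grip.

Call:
move_arm(
  increments=[
    [[0,-0.001,0.015],0,0.8],
    [[0,-0.001,0.03],0,0.8],
    [[0,-0.001,0.045],0,0.8],
    [[0,-0.001,0.058],0,0.8],
    [[0,-0.001,0.064],0,0.8],
    [[0,-0.001,0.064],0,0.8],
    [[0,-0.001,0.064],0,0.3],
    [[0,-0.001,0.064],0,0.2],
    [[0,-0.001,0.064],0,0.2],
    [[0,-0.001,0.064],0,0.2],
  ],
  squeeze=20,
)

```text
time_s: 9.35
tool_pos: [0.5766, 0.2926, 0.0477]
ee_rot: [[1.0, -0.0, 0.001], [-0.0, -1.0, 0.0], [0.001, -0.0, -1.0]]
ft_force: [-0.5, 0.0, 0.3]
opening: 0.473
```

Call:
move_arm(
  increments=[
    [[0,0,0],0,0.2],
    [[0,0,0],0,0.2],
    [[0,0,-0.01],0,0.2],
    [[0,0,-0.03],0,0.2],
    [[0,0,-0.05],0,0.2],
    [[0,0,-0.07],0,0.2],
    [[0,0,-0.09],0,0.2],
    [[0,0,-0.1],0,0.2],
    [[0,0,-0.1],0,0.2],
    [[0,0,-0.1],0,0.2],
  ],
)

```text
time_s: 10.35
tool_pos: [0.5759, 0.2924, 0.1464]
ee_rot: [[1.0, -0.0, -0.001], [-0.0, -1.0, -0.0], [-0.001, 0.0, -1.0]]
ft_force: [-0.7, 0.1, -0.7]
opening: 0.359
```

Call:
move_arm(
  increments=[
    [[-0.007,0.02,0],0,0.2],
    [[-0.02,0.06,0],0,0.2],
    [[-0.036,0.105,0],0,0.2],
    [[-0.051,0.15,0],0,0.2],
    [[-0.066,0.195,0],0,0.2],
    [[-0.082,0.24,0],0,0.2],
    [[-0.097,0.285,0],0,0.2],
    [[-0.112,0.33,0],0,0.2],
    [[-0.126,0.37,0],0,0.2],
    [[-0.135,0.398,0],0,0.2],
  ],
)

```text
time_s: 11.35
tool_pos: [0.4392, -0.1072, 0.1458]
ee_rot: [[1.0, -0.002, -0.002], [-0.002, -1.0, 0.001], [-0.002, -0.001, -1.0]]
ft_force: [0.2, 0.2, -0.3]
opening: 0.356
```

Call:
move_arm(
  increments=[
    [[0,0,0],0,0.2],
    [[0,0,0.01],0,0.2],
    [[0,0,0.03],0,0.2],
    [[0,0,0.05],0,0.2],
    [[0,0,0.06],0,0.2],
    [[0,0,0.06],0,0.2],
    [[0,0,0.06],0,0.2],
    [[0,0,0.06],0,0.2],
    [[0,0,0.06],0,0.2],
    [[0,0,0.06],0,0.2],
  ],
)

```text
time_s: 12.35
tool_pos: [0.4416, -0.1057, 0.0878]
ee_rot: [[1.0, -0.0, 0.001], [-0.0, -1.0, -0.001], [0.001, 0.001, -1.0]]
ft_force: [-0.4, 0.4, -1.2]
opening: 0.362
```

```bash
python3 look.py scene pics/a5.png 275 200 80
```

```text
12.35 [ 0.4416 -0.1057  0.0878] 0.362 [-0.4  0.4 -1.2]
origin 195 120 scale 3.5
```

View pics/a5.png

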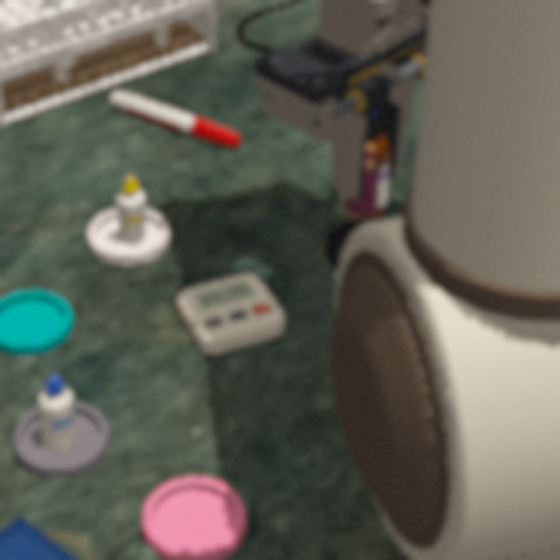

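The black bottle is upright in the jaws over the black stand (crop 345,240). I'll lower from 0.0878 to about 0.0485 and release.

Call:
move_arm(
  increments=[
    [[0,0,0.01],0,0.2],
    [[0,0,0.02],0,0.2],
    [[0,0,0.03],0,0.2],
    [[0,0,0.035],0,0.2],
    [[0,0,0.037],0,0.2],
    [[0,0,0.038],0,0.2],
    [[0,0,0.0385],0,0.2],
    [[0,0,0.039],0,0.2],
    [[0,0,0.039],0,0.2],
    [[0,0,0.039],0,0.2],
  ],
)

```text
time_s: 13.4
tool_pos: [0.4413, -0.1055, 0.0483]
ee_rot: [[1.0, -0.0, 0.0], [-0.0, -1.0, -0.0], [0.0, 0.0, -1.0]]
ft_force: [-0.3, 0.9, -0.7]
opening: 0.36
```

Call:
move_arm(
  increments=[
    [[0,0,0],0,0.4],
    [[0,0,0],0,0.5],
    [[0,0,0],0,0.6],
    [[0,0,0],0,0.7],
    [[0,0,0],0,0.8],
    [[0,0,0],0,0.8],
    [[0,0,-0.01],0,0.8],
    [[0,0,-0.03],0,0.8],
    [[0,0,-0.06],0,0.8],
    [[0,0,-0.095],0,0.8],
  ],
)

```text
time_s: 14.4
tool_pos: [0.4403, -0.105, 0.144]
ee_rot: [[1.0, -0.0, -0.002], [-0.0, -1.0, 0.001], [-0.002, -0.001, -1.0]]
ft_force: [0.7, -0.8, 0.9]
opening: 0.803
```

Call:
move_arm(
  increments=[
    [[0.03,-0.026,0],0,0.7],
    [[0.06,-0.052,0],0,0.7],
    [[0.09,-0.078,0],0,0.7],
    [[0.12,-0.103,0],0,0.7],
    [[0.137,-0.118,0],0,0.7],
    [[0.137,-0.118,0],0,0.7],
    [[0.137,-0.118,0.02],0,0.7],
    [[0.137,-0.118,0.04],0,0.7],
    [[0.137,-0.118,0.058],0,0.7],
    [[0.137,-0.118,0.058],0,0.7],
  ],
)

```text
time_s: 15.4
tool_pos: [0.5753, 0.0121, 0.0828]
ee_rot: [[1.0, -0.001, -0.006], [-0.001, -1.0, 0.001], [-0.006, -0.001, -1.0]]
ft_force: [-0.6, 0.9, 0.7]
opening: 0.7
```

```bash
python3 look.py scene pics/a6.png 255 180 80
```

```text
15.4 [0.5753 0.0121 0.0828] 0.7 [-0.6  0.9  0.7]
origin 175 100 scale 3.5
```

View pics/a6.png

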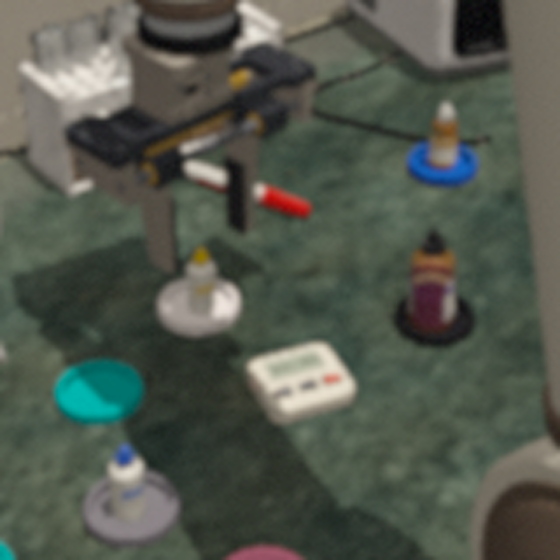

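The black bottle stands in the black stand (crop 433,290). The yellow cap (200,258) is between the jaws. Grip.

Call:
move_arm(
  increments=[
    [[0,0,0.015],0,0.7],
    [[0,0,0.03],0,0.7],
    [[0,0,0.042],0,0.7],
    [[0,0,0.049],0,0.7],
    [[0,0,0.049],0,0.7],
    [[0,0,0.049],0,0.7],
    [[0,0,0.049],0,0.2],
    [[0,0,0.049],0,0.1],
    [[0,0,0.049],0,0.1],
    [[0,0,0.049],0,0.1],
  ],
  squeeze=15,
)

```text
time_s: 16.45
tool_pos: [0.5784, 0.0125, 0.0364]
ee_rot: [[1.0, -0.0, 0.001], [-0.0, -1.0, -0.0], [0.001, 0.0, -1.0]]
ft_force: [0.5, 0.7, 0.3]
opening: 0.373
```

Call:
move_arm(
  increments=[
    [[0,0,0],0,0.1],
    [[0,0,0],0,0.1],
    [[0,0,0],0,0.1],
    [[0,0,-0.01],0,0.1],
    [[0,0,-0.03],0,0.1],
    [[0,0,-0.05],0,0.1],
    [[0,0,-0.07],0,0.1],
    [[0,0,-0.09],0,0.1],
    [[0,0,-0.1],0,0.1],
    [[0,0,-0.1],0,0.1],
  ],
)

```text
time_s: 17.45
tool_pos: [0.5794, 0.0123, 0.1382]
ee_rot: [[1.0, -0.0, 0.004], [-0.0, -1.0, -0.001], [0.004, 0.001, -1.0]]
ft_force: [0.5, 0.3, 0.2]
opening: 0.231
```

Call:
move_arm(
  increments=[
    [[0,-0.02,0],0,0.1],
    [[0,-0.06,0],0,0.1],
    [[0,-0.1,0],0,0.1],
    [[0.002,-0.14,0],0,0.1],
    [[0.002,-0.18,0],0,0.1],
    [[0.002,-0.22,0],0,0.1],
    [[0.002,-0.26,0],0,0.1],
    [[0.002,-0.28,0],0,0.1],
    [[0.002,-0.28,0],0,0.1],
    [[0.002,-0.28,0],0,0.1],
  ],
)

```text
time_s: 18.45
tool_pos: [0.5796, 0.2921, 0.1348]
ee_rot: [[1.0, 0.0, -0.002], [0.0, -1.0, -0.001], [-0.002, 0.001, -1.0]]
ft_force: [0.5, 0.1, -0.4]
opening: 0.233
```

Call:
move_arm(
  increments=[
    [[0,0,0.01],0,0.1],
    [[0,0,0.03],0,0.1],
    [[0,0,0.05],0,0.1],
    [[0,0,0.06],0,0.1],
    [[0,0,0.06],0,0.1],
    [[0,0,0.06],0,0.1],
    [[0,0,0.06],0,0.1],
    [[0,0,0.06],0,0.1],
    [[0,0,0.06],0,0.1],
    [[0,0,0.06],0,0.1],
  ],
)

```text
time_s: 19.45
tool_pos: [0.5805, 0.2926, 0.0765]
ee_rot: [[1.0, -0.0, 0.001], [-0.0, -1.0, 0.0], [0.001, -0.0, -1.0]]
ft_force: [-0.2, -0.3, 1.3]
opening: 0.233
```

```bash
python3 look.py scene pics/a7.png 145 210 60
```

```text
19.45 [0.5805 0.2926 0.0765] 0.233 [-0.2 -0.3  1.3]
origin 85 150 scale 4.666666666666667
```

View pics/a7.png

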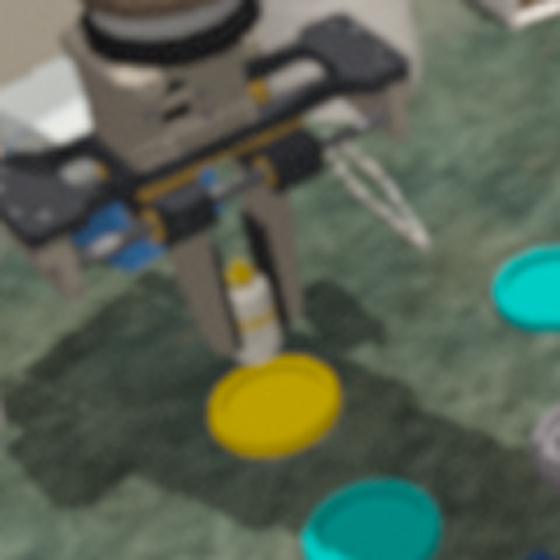

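The yellow bottle is upright above the empty yellow stand (crop 275,405). Lower and release.

Call:
move_arm(
  increments=[
    [[0,0,0.01],0,0.1],
    [[0,0,0.02],0,0.1],
    [[0,0,0.03],0,0.1],
    [[0,0,0.035],0,0.1],
    [[0,0,0.037],0,0.1],
    [[0,0,0.038],0,0.1],
    [[0,0,0.0385],0,0.1],
    [[0,0,0.039],0,0.1],
    [[0,0,0.0395],0,0.1],
    [[0,0,0.0395],0,0.1],
  ],
)

```text
time_s: 20.5
tool_pos: [0.5804, 0.2925, 0.0368]
ee_rot: [[1.0, -0.0, 0.0], [-0.0, -1.0, 0.0], [0.0, -0.0, -1.0]]
ft_force: [-0.5, -0.0, -0.4]
opening: 0.229
```

Call:
move_arm(
  increments=[
    [[0,0,0],0,0.3],
    [[0,0,0],0,0.4],
    [[0,0,0],0,0.5],
    [[0,0,0],0,0.6],
    [[0,0,0],0,0.7],
    [[0,0,0],0,0.7],
    [[0,0,-0.01],0,0.7],
    [[0,0,-0.03],0,0.7],
    [[0,0,-0.06],0,0.7],
    [[0,0,-0.1],0,0.7],
  ],
)

```text
time_s: 21.5
tool_pos: [0.579, 0.2921, 0.1365]
ee_rot: [[1.0, -0.0, -0.003], [-0.0, -1.0, -0.001], [-0.003, 0.001, -1.0]]
ft_force: [-0.4, -0.1, 0.6]
opening: 0.699
```

Call:
move_arm(
  increments=[
    [[0,0.04,0],0,0.7],
    [[0,0.085,0],0,0.7],
    [[0,0.13,0],0,0.7],
    [[0,0.175,0],0,0.7],
    [[0,0.22,0],0,0.7],
    [[0,0.265,0],0,0.7],
    [[0,0.31,0],0,0.7],
    [[0,0.355,0],0,0.7],
    [[0,0.4,0],0,0.7],
    [[0,0.445,0],0,0.7],
  ],
)

```text
time_s: 22.5
tool_pos: [0.5801, -0.1544, 0.1377]
ee_rot: [[1.0, -0.0, 0.001], [-0.0, -1.0, -0.0], [0.001, 0.0, -1.0]]
ft_force: [0.9, 0.1, 0.1]
opening: 0.699
```

Call:
move_arm(
  increments=[
    [[0.003,0.045,0],0,0.7],
    [[0.006,0.09,0],0,0.7],
    [[0.009,0.12,0],0,0.7],
    [[0.009,0.133,0],0,0.7],
    [[0.009,0.133,0],0,0.7],
    [[0.009,0.133,0.015],0,0.7],
    [[0.009,0.133,0.03],0,0.7],
    [[0.009,0.133,0.045],0,0.7],
    [[0.009,0.133,0.05],0,0.7],
    [[0.009,0.133,0.05],0,0.7],
  ],
)

```text
time_s: 23.5
tool_pos: [0.5881, -0.2842, 0.0846]
ee_rot: [[1.0, 0.0, -0.003], [0.0, -1.0, 0.002], [-0.003, -0.002, -1.0]]
ft_force: [0.9, 0.9, -0.2]
opening: 0.702
```

```bash
python3 look.py scene pics/a8.png 300 140 60; python3 look.py top pics/a8t.png 360 155 50
```

```text
23.5 [ 0.5881 -0.2842  0.0846] 0.702 [ 0.9  0.9 -0.2]
origin 240 80 scale 4.666666666666667
23.55 [ 0.5888 -0.2849  0.0858] 0.702 [1.4 0.3 0.1]
origin 310 105 scale 5.6
```

View pics/a8.png

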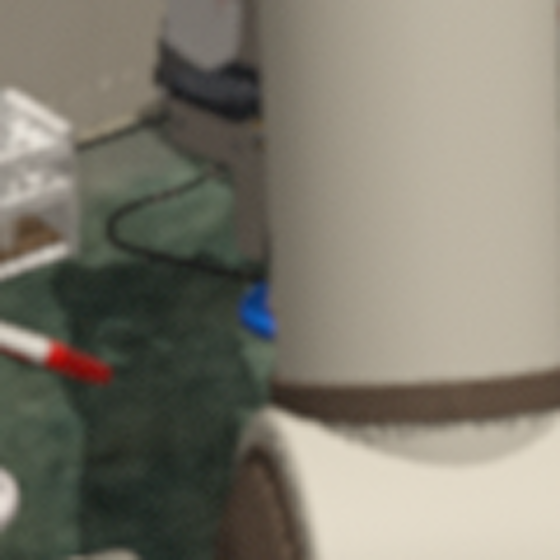

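View pics/a8t.png

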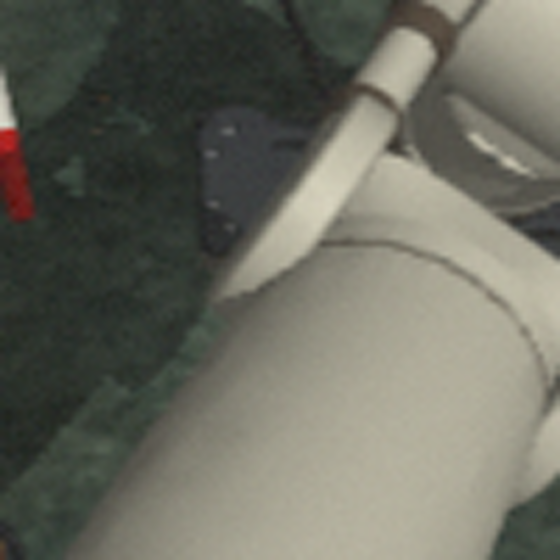

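Both views are occluded by the arm; in pics/a6 the white cap at px (302,130) matched the prediction (301,129), so I go ahead.

Call:
move_arm(
  increments=[
    [[0,0,0.015],0,0.7],
    [[0,0,0.03],0,0.7],
    [[0,0,0.042],0,0.7],
    [[0,0,0.049],0,0.7],
    [[0,0,0.049],0,0.7],
    [[0,0,0.049],0,0.7],
    [[0,0,0.049],0,0.2],
    [[0,0,0.049],0,0.1],
    [[0,0,0.049],0,0.1],
    [[0,0,0.049],0,0.1],
  ],
  squeeze=15,
)

```text
time_s: 24.6
tool_pos: [0.5892, -0.2856, 0.038]
ee_rot: [[1.0, -0.0, 0.0], [-0.0, -1.0, -0.0], [0.0, 0.0, -1.0]]
ft_force: [0.3, -0.0, 0.7]
opening: 0.375
```

Call:
move_arm(
  increments=[
    [[0,0,0],0,0.1],
    [[0,0,0],0,0.1],
    [[0,0,0],0,0.1],
    [[0,0,-0.01],0,0.1],
    [[0,0,-0.03],0,0.1],
    [[0,0,-0.05],0,0.1],
    [[0,0,-0.07],0,0.1],
    [[0,0,-0.09],0,0.1],
    [[0,0,-0.1],0,0.1],
    [[0,0,-0.1],0,0.1],
  ],
)

```text
time_s: 25.6
tool_pos: [0.5901, -0.2862, 0.1399]
ee_rot: [[1.0, -0.0, 0.003], [-0.0, -1.0, -0.002], [0.003, 0.002, -1.0]]
ft_force: [0.2, -0.9, -0.2]
opening: 0.254
```

Call:
move_arm(
  increments=[
    [[0,-0.02,0],0,0.1],
    [[0,-0.06,0],0,0.1],
    [[-0.003,-0.1,0],0,0.1],
    [[-0.005,-0.14,0],0,0.1],
    [[-0.0075,-0.18,0],0,0.1],
    [[-0.0075,-0.22,0],0,0.1],
    [[-0.0075,-0.26,0],0,0.1],
    [[-0.0075,-0.29,0],0,0.1],
    [[-0.0075,-0.301,0],0,0.1],
    [[-0.0075,-0.301,0],0,0.1],
  ],
)

```text
time_s: 26.6
tool_pos: [0.5805, 0.0173, 0.1364]
ee_rot: [[1.0, 0.002, -0.002], [0.002, -1.0, 0.0], [-0.002, -0.0, -1.0]]
ft_force: [0.2, -1.0, -0.0]
opening: 0.25
```

Call:
move_arm(
  increments=[
    [[0,0,0],0,0.1],
    [[0,0,0.02],0,0.1],
    [[0,0,0.04],0,0.1],
    [[0,0,0.06],0,0.1],
    [[0,0,0.06],0,0.1],
    [[0,0,0.06],0,0.1],
    [[0,0,0.06],0,0.1],
    [[0,0,0.06],0,0.1],
    [[0,0,0.06],0,0.1],
    [[0,0,0.06],0,0.1],
  ],
)

```text
time_s: 27.6
tool_pos: [0.582, 0.0154, 0.0782]
ee_rot: [[1.0, -0.0, 0.001], [-0.0, -1.0, -0.0], [0.001, 0.0, -1.0]]
ft_force: [0.0, -0.2, -0.1]
opening: 0.254
```

```bash
python3 look.py scene pics/a9.png 255 180 80
```

```text
27.6 [0.582  0.0154 0.0782] 0.254 [ 0.  -0.2 -0.1]
origin 175 100 scale 3.5
```

View pics/a9.png

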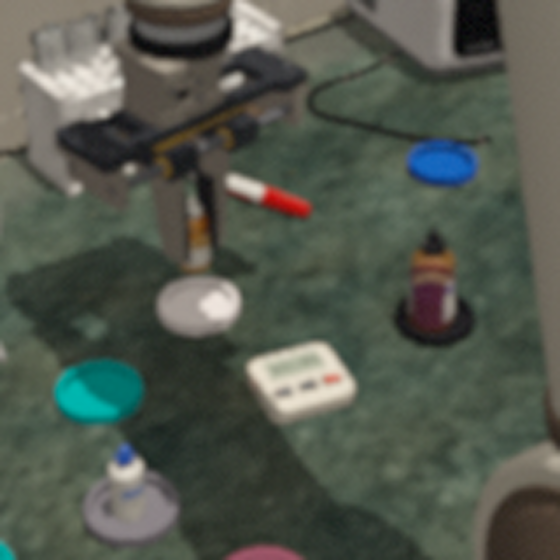

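The white bottle is upright in the jaws (crop 198,240) above the white stand (198,305). The grip was at 0.038, so I lower by 0.0395.

Call:
move_arm(
  increments=[
    [[0,0,0.01],0,0.1],
    [[0,0,0.02],0,0.1],
    [[0,0,0.03],0,0.1],
    [[0,0,0.035],0,0.1],
    [[0,0,0.037],0,0.1],
    [[0,0,0.038],0,0.1],
    [[0,0,0.0385],0,0.1],
    [[0,0,0.039],0,0.1],
    [[0,0,0.0395],0,0.1],
    [[0,0,0.0395],0,0.1],
  ],
)

```text
time_s: 28.65
tool_pos: [0.5818, 0.0155, 0.0383]
ee_rot: [[1.0, -0.0, 0.0], [-0.0, -1.0, -0.0], [0.0, 0.0, -1.0]]
ft_force: [-0.1, 0.3, -0.8]
opening: 0.252
```

Call:
move_arm(
  increments=[
    [[0,0,0],0,0.3],
    [[0,0,0],0,0.4],
    [[0,0,0],0,0.5],
    [[0,0,0],0,0.6],
    [[0,0,0],0,0.7],
    [[0,0,0],0,0.7],
    [[0,0,-0.01],0,0.7],
    [[0,0,-0.03],0,0.7],
    [[0,0,-0.06],0,0.7],
    [[0,0,-0.1],0,0.7],
  ],
)

```text
time_s: 29.65
tool_pos: [0.5803, 0.0157, 0.1382]
ee_rot: [[1.0, -0.0, -0.003], [-0.0, -1.0, 0.001], [-0.003, -0.001, -1.0]]
ft_force: [1.1, -0.7, -1.4]
opening: 0.699
```

Call:
move_arm(
  increments=[
    [[-0.02,-0.026,0],0,0.7],
    [[-0.048,-0.062,0],0,0.7],
    [[-0.076,-0.098,0],0,0.7],
    [[-0.104,-0.134,0],0,0.7],
    [[-0.128,-0.166,0],0,0.7],
    [[-0.137,-0.1775,0],0,0.7],
    [[-0.137,-0.1775,0],0,0.7],
    [[-0.137,-0.1775,0.02],0,0.7],
    [[-0.137,-0.1775,0.04],0,0.7],
    [[-0.137,-0.1775,0.052],0,0.7],
  ],
)

```text
time_s: 30.65
tool_pos: [0.4454, 0.1917, 0.0851]
ee_rot: [[1.0, -0.002, -0.001], [-0.002, -1.0, -0.001], [-0.001, 0.001, -1.0]]
ft_force: [-0.8, 0.1, -0.4]
opening: 0.699
```

```bash
python3 look.py scene pics/a10.png 200 215 80
```

```text
30.65 [0.4454 0.1917 0.0851] 0.699 [-0.8  0.1 -0.4]
origin 120 135 scale 3.5
```

View pics/a10.png

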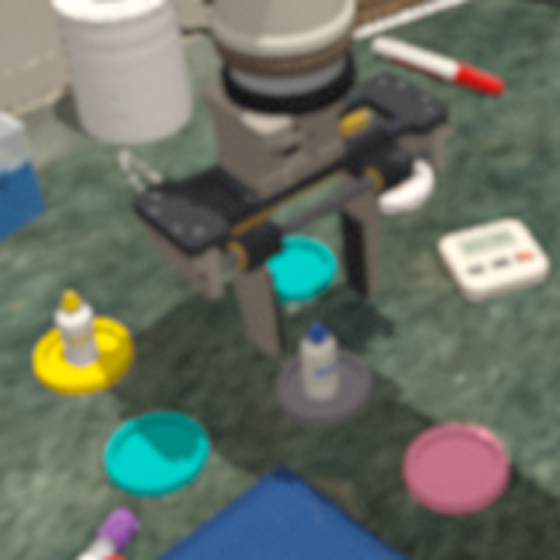

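The yellow bottle stands in the yellow stand (crop 82,345), and the blue one (320,365) is beneath the open jaws. Grip.

Call:
move_arm(
  increments=[
    [[0,0,0.015],0,0.7],
    [[0,0,0.03],0,0.7],
    [[0,0,0.042],0,0.7],
    [[0,0,0.049],0,0.7],
    [[0,0,0.049],0,0.7],
    [[0,0,0.049],0,0.7],
    [[0,0,0.049],0,0.2],
    [[0,0,0.049],0,0.1],
    [[0,0,0.049],0,0.1],
    [[0,0,0.049],0,0.1],
  ],
  squeeze=15,
)

```text
time_s: 31.7
tool_pos: [0.4449, 0.1931, 0.0373]
ee_rot: [[1.0, -0.0, 0.0], [-0.0, -1.0, 0.0], [0.0, -0.0, -1.0]]
ft_force: [-0.7, -0.4, 0.0]
opening: 0.372
```

Call:
move_arm(
  increments=[
    [[0,0,0],0,0.1],
    [[0,0,0],0,0.1],
    [[0,0,0],0,0.1],
    [[0,0,-0.01],0,0.1],
    [[0,0,-0.03],0,0.1],
    [[0,0,-0.05],0,0.1],
    [[0,0,-0.07],0,0.1],
    [[0,0,-0.09],0,0.1],
    [[0,0,-0.11],0,0.1],
    [[0,0,-0.11],0,0.1],
  ],
)

```text
time_s: 32.7
tool_pos: [0.447, 0.1935, 0.1506]
ee_rot: [[1.0, -0.0, 0.007], [-0.0, -1.0, 0.001], [0.007, -0.001, -1.0]]
ft_force: [0.1, -0.7, 0.6]
opening: 0.231
```

Call:
move_arm(
  increments=[
    [[0.006,0.02,0],0,0.1],
    [[0.018,0.06,0],0,0.1],
    [[0.03,0.1,0],0,0.1],
    [[0.042,0.14,0],0,0.1],
    [[0.054,0.18,0],0,0.1],
    [[0.066,0.22,0],0,0.1],
    [[0.078,0.26,0],0,0.1],
    [[0.09,0.3,0],0,0.1],
    [[0.102,0.34,0],0,0.1],
    [[0.114,0.38,0],0,0.1],
  ],
)

```text
time_s: 33.7
tool_pos: [0.5583, -0.1885, 0.146]
ee_rot: [[1.0, -0.001, -0.001], [-0.001, -1.0, 0.001], [-0.001, -0.001, -1.0]]
ft_force: [-0.3, 0.2, 0.0]
opening: 0.233
```

Call:
move_arm(
  increments=[
    [[0.012,0.04,0],0,0.1],
    [[0.024,0.08,0],0,0.1],
    [[0.0285,0.097,0],0,0.1],
    [[0.0285,0.097,0],0,0.1],
    [[0.0285,0.097,0.02],0,0.1],
    [[0.0285,0.097,0.04],0,0.1],
    [[0.0285,0.097,0.06],0,0.1],
    [[0.0285,0.097,0.07],0,0.1],
    [[0.0285,0.097,0.07],0,0.1],
    [[0.0285,0.097,0.07],0,0.1],
  ],
)

```text
time_s: 34.7
tool_pos: [0.5873, -0.2836, 0.0776]
ee_rot: [[1.0, 0.0, 0.0], [0.0, -1.0, -0.0], [0.0, 0.0, -1.0]]
ft_force: [-0.3, 0.1, 0.5]
opening: 0.232
```

```bash
python3 look.py scene pics/a11.png 260 170 90
```

```text
34.7 [ 0.5873 -0.2836  0.0776] 0.232 [-0.3  0.1  0.5]
origin 170 80 scale 3.111111111111111
```

View pics/a11.png

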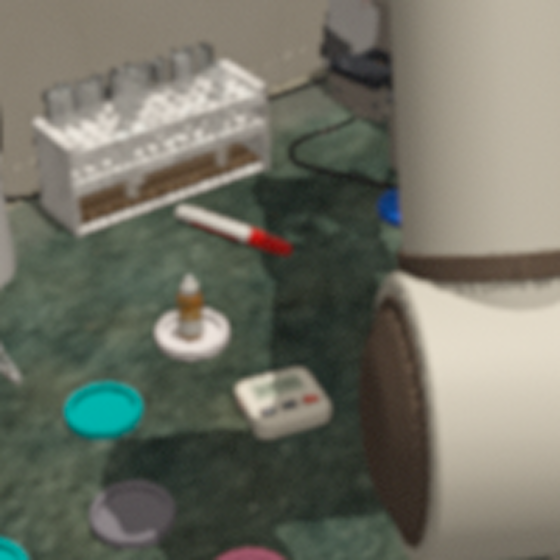

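The white bottle stands in the white stand (crop 190,315) and the grey stand is empty. The arm hides the blue stand, but the TCP is 0.6 mm from the measured centre. Lower by 0.0395 to about 0.038 and release.

Call:
move_arm(
  increments=[
    [[0,0,0.01],0,0.1],
    [[0,0,0.02],0,0.1],
    [[0,0,0.03],0,0.1],
    [[0,0,0.035],0,0.1],
    [[0,0,0.037],0,0.1],
    [[0,0,0.038],0,0.1],
    [[0,0,0.0385],0,0.1],
    [[0,0,0.039],0,0.1],
    [[0,0,0.0395],0,0.1],
    [[0,0,0.0395],0,0.1],
  ],
)

```text
time_s: 35.75
tool_pos: [0.5871, -0.2841, 0.0378]
ee_rot: [[1.0, -0.0, 0.0], [-0.0, -1.0, -0.0], [0.0, 0.0, -1.0]]
ft_force: [-0.3, -0.3, -0.2]
opening: 0.231
```

Call:
move_arm(
  increments=[
    [[0,0,0],0,0.3],
    [[0,0,0],0,0.4],
    [[0,0,0],0,0.5],
    [[0,0,0],0,0.6],
    [[0,0,0],0,0.7],
    [[0,0,0],0,0.7],
    [[0,0,-0.01],0,0.7],
    [[0,0,-0.03],0,0.7],
    [[0,0,-0.06],0,0.7],
    [[0,0,-0.1],0,0.7],
  ],
)

```text
time_s: 36.75
tool_pos: [0.5859, -0.2832, 0.1375]
ee_rot: [[1.0, -0.0, -0.003], [-0.0, -1.0, 0.002], [-0.003, -0.002, -1.0]]
ft_force: [-0.5, 0.3, -0.4]
opening: 0.697
```

Call:
move_arm(
  increments=[
    [[0,0,-0.04],0,0.7],
    [[0,0,-0.08],0,0.7],
    [[-0.04,0.025,-0.09],0,0.7],
    [[-0.08,0.05,-0.09],0,0.7],
    [[-0.12,0.075,-0.09],0,0.7],
    [[-0.16,0.1,-0.09],0,0.7],
    [[-0.2,0.125,-0.09],0,0.7],
    [[-0.24,0.15,-0.09],0,0.7],
    [[-0.28,0.175,-0.09],0,0.7],
    [[-0.32,0.2,-0.09],0,0.7],
  ],
)

```text
time_s: 37.75
tool_pos: [0.2653, -0.4847, 0.2287]
ee_rot: [[1.0, -0.0, 0.0], [-0.0, -1.0, -0.001], [0.0, 0.001, -1.0]]
ft_force: [-0.2, -0.5, -0.5]
opening: 0.7
```

Run:
```python
from h import *
a=cv2.cvtColor(grab_frame("top"),cv2.COLOR_RGB2BGR); b=cv2.cvtColor(grab_frame("scene"),cv2.COLOR_RGB2BGR)
C=[(158,157),(258,156),(367,154),(303,207),(193,206)]; D=[(143,232),(231,183),(299,145),(299,187),(212,244)]
f=lambda im,L:np.hstack([cv2.resize(im[v-20:v+20,u-20:u+20],(160,160),interpolation=cv2.INTER_CUBIC) for u,v in L])
cv2.imwrite("pics/f1.png",np.vstack([f(a,C),f(b,D)]));print(readout.state()["joint_vel"],readout.state()["tool_pos"])
```

```text
[ 5.09698613 -0.2075269   0.39597857  2.97670456  0.86654252  3.38892731] [ 0.26259723 -0.4866837   0.22860935]
```

View pics/f1.png

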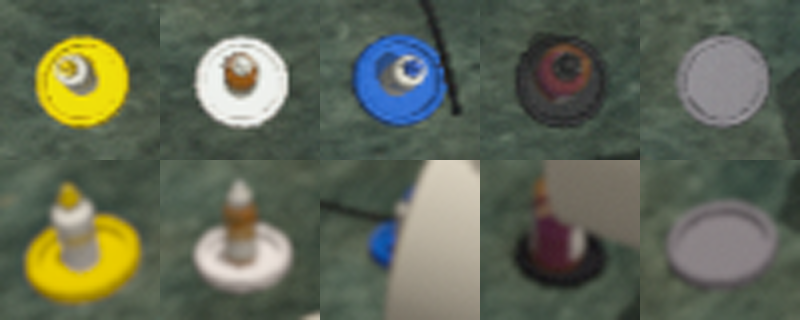

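The final view shows each bottle upright in its matching stand and the grey stand empty. Handing in.

```bash
python3 -c "
from plant import job; print(job.sign_off())"
```

```text
the job is handed in; nothing more can be done
None
```

All four bottles are in the stands matching their cap colours, the grey stand is empty, and I handed the job in at about 38 s; sign-off gave no verdict.

- **Moves:** I parked blue in the grey stand, then moved black to black, yellow to yellow, white to white, and finally blue from grey to blue.
- **Last checks:** The final top view shows each bottle upright near the centre of its own well. The side view agrees for yellow, white and the empty grey stand. The arm hid most of the blue bottle and part of the black one there, so blue rests on the top view and the gripper position at release, within 1 mm of the well centre. Black was also seen upright in its stand in earlier side views.
- **Disagreements:** The two cameras differed by about 1 pixel (2–3 mm, once up to about 8 mm on the black bottle's cap), which had no effect on the grasps. The wrist force stayed within about 2 N in every reading I took.

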